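# Set the stop collar of the hose gauge to the arrow

## Task

On the hose-length gauge, take hold of the square steel collar, slide it along the bar until its middle is level with the tip of the arrow-shaped mark (not the round disc mark), hold it still there for a moment, and only then let go. It must stay at the arrow when you back off.

Things in the scene. Friction and masses are not known exactly. Their poses are not given: they have to be found in the camera images.
- collar: Sliding collar: a dark steel block with square flats, 40 mm across the bar (x), 28 mm along it (y), 50 mm high (z). Origin at its middle, on the bar's axis, 75 mm above the cart top; y along the bar, x level across it. A thumbscrew 18 mm wide stands on it to 41 mm above the origin. It slides with about 3 N, stays where left, cannot turn or lift.
- gauge: The fixed gauge: grey base plate 400 mm long (y), 12 mm thick, reaching 80 mm to the marks' side (+x) and 70 mm to the other; an 18 mm round bar along y, axis 75 mm up, between end blocks 100 mm high, inner faces 168 mm from mid-bar. Origin on the cart top under mid-bar. The collar's middle can go 148 mm either way.
- arrow_mark: The mark wanted: a brass arrow about 42 mm long, 40 mm wide, 8 mm thick, flat on the gauge's base on the side away from the robot, pointing square at the bar. Origin at its tip, on its underside, 25 mm from the bar's axis; y along the bar like the collar's, its shaft along +x. One side of mid-bar, the disc on the other; which side changes. Fixed.
- disc_mark: The mark not wanted: a brass disc 30 mm in diameter with a short stem, 41 mm long in all and 8 mm thick, flat on the same side of the base. Origin at the point of its rim nearest the bar, on its underside; axes as for the arrow. Fixed.

How it is judged (in metres and radians):
On the way:
1. the collar is held still in the fingers with its middle within 12 mm of the arrow's tip, measured along the bar (y of collar in the frame of arrow_mark between -0.012 and 0.012 m and linear speed of collar below 0.02 m/s and contact force between the fingers and collar above 0.5 N), for 0.15 s.
At the end, for the whole second after the job is handed in: The collar stands at rest and released with its middle within 12 mm, along the bar, of the tip of the arrow mark (y of collar in the frame of arrow_mark between -0.012 and 0.012 m and linear speed of collar below 0.01 m/s and contact force between the fingers and collar below 0.1 N); the robot touches nothing.
It also fails if it takes over 32 s, if anything falls off the work surface, if the arm or the gripper's body presses on something with over 40 N, if the wrist force passes 120 N, or if a joint passes its speed limit or range.

## Robot

A 6-joint arm with a two-finger parallel gripper is mounted at the origin on the work surface. World frame = base frame: x ahead of the robot, y to its left, z up, the work surface at z = 0. Lengths are in mm, angles in rad, forces in N, time in s.
With the tool pointing down it reaches from about 350 to 775 mm from the base axis. Payload 7.3 kg.
Tool frame: the origin (TCP) lies at the very end of the fingers, on their centre line; the grasp point (between the pads) lies bot.grip_point_offset behind it (bot.grip_point_offset is the distance from the TCP to the grasp point, in mm); z points along the fingers, y is the line along which they close (so a half turn about z gives the same grasp; the last joint's range is limited). The gripper opens to 92 mm and grips with 3 to 60 N. Pads are 19 mm wide; open, the fingers measure 130 mm over their backs; the gripper's body (75 mm by 190 mm) begins 47 mm behind the grasp point.
Start: joints at [1.007, 0.342, 1.524, -0, 1.275, -0.146], TCP at [213.007, 479.867, 226.741] pointing down, gripper open.
Joint ranges: [-2.53, 2.53], [-0.77, 2.02], [0.04, 2.7], [-1, 4.14], [0.28, 2.66], [-3.11, 3.11]. Speed limits (rad/s): [2.57, 2.57, 3.14, 3.14, 3.14, 3.14].

## Interface

Orientations are given as [roll, pitch, yaw] about the fixed x, y, z axes, in that order (R = Rz(yaw) Ry(pitch) Rx(roll)).
In Python, from plant import bot gives the robot as it stands. The module is installed in compiled form; this text tells all that it offers.
- The arm moves only by the tool carry_out, never from a script. Its argument "plan" is a list of rows, each an object of numbers: "tx", "ty", "tz": the shift along the world's x, y, z in mm; "rx", "ry", "rz": the turn, a rotation vector about the world's x, y, z in rad. A call has 1 to 12 rows; each row shifts and turns the commanded pose from where the row before left it; what a row does not reach is not made up. A row lasts 1/10 s, in which the tool goes at most 50 mm and 8.59 degrees, less where a joint would pass 70% of its speed; a pose out of reach is approached as far as the arm can. A call with a gripper value outside its range is refused whole. "gripper" is the closure, from 0 (fully open) to 1 (shut), set as the call begins (left out, the last holds). The fingers move at their own pace and stop on an object; the grip force is fixed at half the most. Time passes only in rows, so rows that do not move let the fingers close. It gives the time, the measured TCP pose, the force, the opening and the grip force at its end, in the units of the state.
- bot.get_obs(): the state, without advancing time (a new reading comes with each control period).
- bot.capture(name): name is "scene" or "top"; returns the picture (480x640x3 uint8, red, green, blue); there is no depth.
- bot.camera_model(name): a dict with "camera_matrix" (3x3 intrinsics, pixels), "R" (3x3) and "t" (3): a world point X has camera coordinates R X + t. Camera axes: x right, y down, z forward; pixel columns grow to the right and rows downward; lengths in mm; the calibration is good to about 2 mm. A picture is of the moment at which its call begins. camera_model takes no time and is no camera call.
- bot.close_job(): hands the job in; it is judged then, once.
The state is a dict: "time": time; "joint_positions": joint angles; "dq": joint speeds; "tau": joint torques, N m; "tool_pos": TCP position; "tcp_rot": TCP orientation; "contact_force": force on the tool from outside, world axes, zero at the start; "moment": the same for the moment, N m; "grip_width": finger opening in mm; "finger_force": force on a finger pad.
Only numpy, scipy, OpenCV 4.12 (cv2) and the standard library are available. Lean on these libraries where they do the work, as an engineer would, in place of code of your own. Each camera call takes 0.05 s, during which the arm holds its last target. There are 200 camera calls.

## Working session

There is one attempt and no reset: what is moved stays moved. The work goes in short steps, Python scripts to look and compute and a tool call to move; the robot and the scene stay as the last step left them, time stands still between calls to the robot, and variables do not carry over. Pictures are saved under pics/ and viewed, at most 10 in all, crops included, and the job is handed in when it is done.

Besides the shell and the picture viewer there is one more tool, called by a JSON object that holds its "api" and its "payload". carry_out: Moves the arm, as the interface text tells. Its arguments: {"type":"object","properties":{"plan":{"type":"array"},"gripper":{"type":"number"}},"required":["plan"]}

```bash
mkdir -p pics; python3 - <<'E'
from plant import bot
import cv2,numpy as np
for n in("scene","top"):
    cv2.imwrite(f"pics/{n}0.png",bot.capture(n)[:,:,::-1])
    m=bot.camera_model(n);print(n,np.round(m["camera_matrix"],1).tolist(),np.round(m["R"],3).tolist(),np.round(m["t"],1))
o=bot.get_obs();print({k:np.round(v,3).tolist() for k,v in o.items()},bot.grip_point_offset)
E
```

```text
scene [[494.4, 0.0, 322.2], [0.0, 494.4, 234.1], [0.0, 0.0, 1.0]] [[-0.836, 0.549, -0.017], [0.408, 0.6, -0.688], [-0.368, -0.582, -0.725]] [ 504.9 -219.1  932.6]
top [[541.5, 0.0, 323.5], [0.0, 541.5, 234.9], [0.0, 0.0, 1.0]] [[0.008, -1.0, 0.013], [-0.999, -0.009, -0.04], [0.04, -0.013, -0.999]] [ -8.1 592.3 708.5]
{'time': 0.1, 'joint_positions': [1.007, 0.343, 1.525, -0.0, 1.275, -0.146], 'dq': [0.001, -0.002, -0.003, -0.001, 0.002, -0.001], 'tau': [0.001, -43.2, -24.47, 0.072, 0.053, -0.0], 'tool_pos': [212.809, 479.555, 226.112], 'tcp_rot': [-3.14, -0.0, 2.724], 'contact_force': [0.725, -0.624, -0.245], 'moment': [-0.038, -0.045, 0.052], 'finger_force': 0.0, 'grip_width': 91.635} 18.8
```

View pics/top0.png

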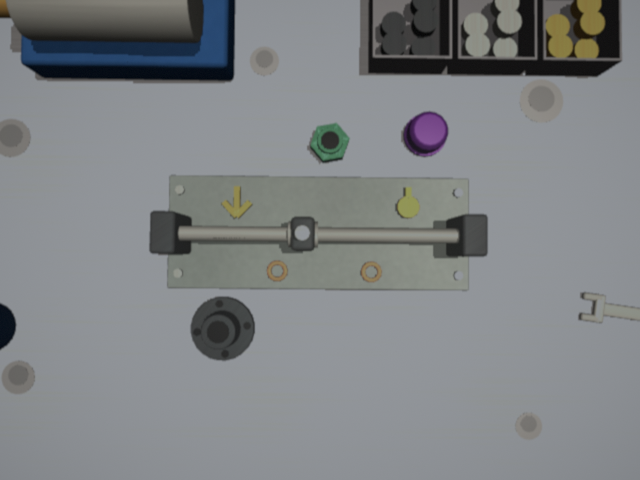

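View pics/scene0.png

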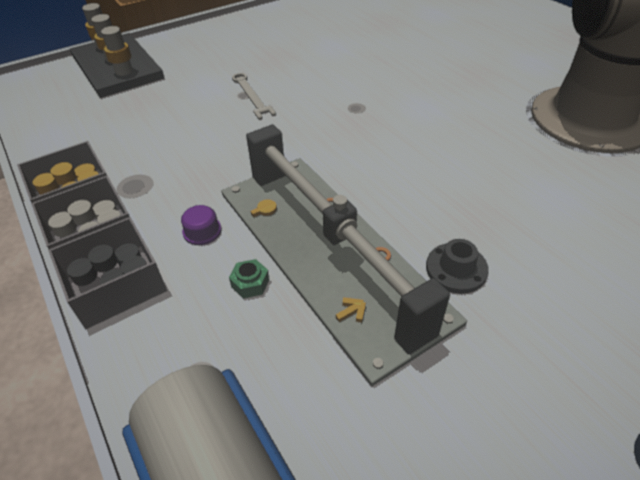

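The top view shows the brass arrow at about (237,203), tip down at about (237,218). The disc is at (408,207), the collar with its thumbscrew at (302,233), and the bar runs from (180,233) to (458,236). The scene view agrees, with the arrow at (352,308) and the collar at (340,220).

```bash
cat > h.py <<'E'
import cv2,numpy as np
from plant import bot
def ray(n,p):
    m=bot.camera_model(n);K,R,t=(np.array(m[k],float) for k in("camera_matrix","R","t"))
    return -R.T@t, R.T@np.linalg.solve(K,[p[0],p[1],1.])
def onz(n,p,z):
    c,d=ray(n,p);return c+d*(z-c[2])/d[2]
def tri(n1,p1,n2,p2):
    P=[]
    for n in(n1,n2):
        m=bot.camera_model(n);P.append(np.array(m["camera_matrix"])@np.c_[m["R"],m["t"]])
    X=cv2.triangulatePoints(P[0],P[1],np.array(p1,float).reshape(2,1),np.array(p2,float).reshape(2,1))
    return (X[:3]/X[3]).ravel()
def blobs(mask,amin):
    n,l,s,c=cv2.connectedComponentsWithStats(mask.astype(np.uint8))
    return [(s[i],c[i],l==i) for i in range(1,n) if s[i][4]>=amin]
E
python3 - <<'E'
from h import *
np.set_printoptions(precision=1,suppress=True)
T=cv2.imread("pics/top0.png");S=cv2.imread("pics/scene0.png")
def brass(I):
    H=cv2.cvtColor(I,cv2.COLOR_BGR2HSV);return cv2.inRange(H,(18,110,80),(35,255,255))>0
def brassS(I):
    H=cv2.cvtColor(I,cv2.COLOR_BGR2HSV);return cv2.inRange(H,(12,110,80),(35,255,255))>0
bt=[b for b in blobs(brass(T),60) if 170<b[0][1]<240 and 170<b[1][0]<470]
bs=[b for b in blobs(brassS(S),60) if 180<b[1][1]<330 and b[1][0]>220]
for b in bt:print("top",b[0],b[1],onz("top",b[1],20))
for b in bs:print("scene",b[0],b[1],onz("scene",b[1],20))
bt.sort(key=lambda b:b[1][0]); bsr=sorted(bs,key=lambda b:-b[1][1])
print("tri arrow",tri("top",bt[0][1],"scene",bsr[0][1]))
for b in bsr[1:]:print("tri disc?",tri("top",bt[-1][1],"scene",b[1]))
# arrow tip: extreme rows
ys,xs=np.nonzero(bt[0][2]);v=ys.max();print("tip",xs[ys>=v-1].mean(),v,onz("top",(xs[ys>=v-1].mean(),v+.5),20))
ys,xs=np.nonzero(bt[-1][2]);v=ys.max();print("disc tip",onz("top",(xs[ys>=v-1].mean(),v+.5),20))
# collar dark
g=T.max(2)<75
for b in blobs(g,200):
    if 140<b[1][0]<500 and 200<b[1][1]<260:print("dark",b[0],b[1])
w=(T.min(2)>150)
for b in blobs(w[210:260,285:320],20):print("bright",b[0]+[285,210,0,0,0],b[1]+[285,210],onz("top",b[1]+[285,210],116))
# bar edges per column
G=cv2.cvtColor(T,cv2.COLOR_BGR2GRAY).astype(int)
print(G[222:248,220],G[222:248,420]);print(T[225:245,302].tolist());print(G[233,280:326],G[224,280:326])
E
python3 -c "
import cv2
T=cv2.imread('pics/top0.png')[170:295,160:320];cv2.imwrite('pics/c1.png',cv2.resize(T,None,fx=4.8,fy=4.8,interpolation=2))"
```

```text
top [223 187  28  30 290] [236.4 204.1] [631.6 112.1  20. ]
scene [251 200  25  14 232] [264.8 207. ] [ 634.6 -111.9   20. ]
scene [336 298  29  23 366] [352.4 308.1] [632.6 112.8  20. ]
tri arrow [631.9 112.2  18.7]
tri disc? [660.   71.7 185.7]
tip 236.5 216 [615.3 111.8  20. ]
disc tip [615.3 111.8  20. ]
dark [ 150  211   90   44 1565] [171.  233.6]
dark [445 215  42  42 902] [464.5 237.2]
dark [288 217  27  35 464] [301.  234.2]
[125 126 123 113  99 104 115 129 138 143 145 143 138 133 126 111  98  86
  71  70  75  84 107 122 124 124] [139 140 140 141 139 126 103  98 111 125 137 144 147 147 144 140 134 124
 111  96  80  75  89 119 137 140]
[[120, 120, 117], [147, 146, 142], [153, 150, 147], [151, 150, 146], [149, 149, 145], [151, 149, 145], [153, 150, 145], [154, 150, 146], [153, 149, 145], [153, 149, 146], [153, 149, 145], [154, 149, 146], [155, 151, 147], [154, 150, 147], [147, 144, 140], [116, 114, 112], [79, 80, 77], [71, 72, 70], [72, 74, 72], [74, 75, 73]]
[146 147 147 146 147 139 105 104 137 142 114  67  45  48  87 138 149 148
 148 148 149 149 148 148 149 148 149 150 148 131  90  70  61  56  83 133
 143 138 143 145 146 145 145 145 145 145] [124  97  84  84  81  78  78  83 103 107  80  51  53  61  65  68  68  69
  70  72  78  82  82  83  81  76  75  74  75  76  75  70  62  54  65  94
 102 106 124 130 130 130 131 131 130 130]
```

View pics/c1.png

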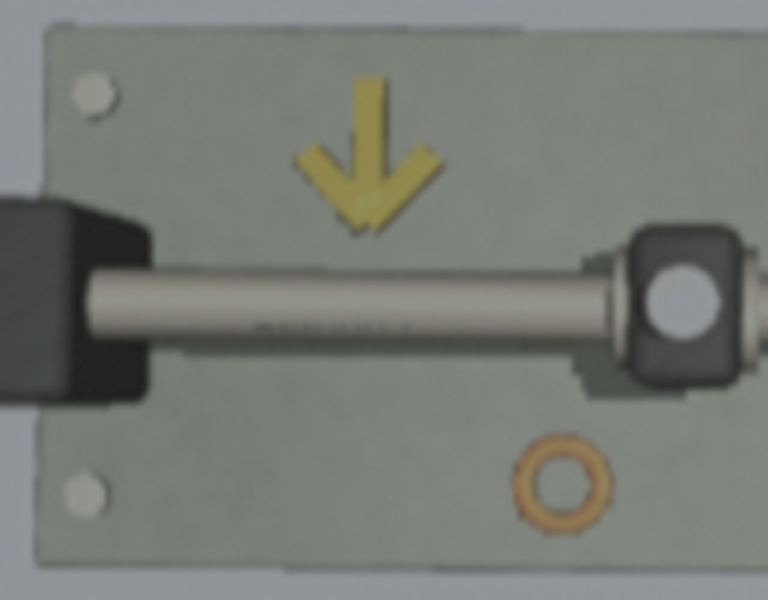

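The crop confirms the arrow's tip at about (236.7,219) in the full image, and the round thumbscrew top centred at about (302,232.5).

```bash
python3 - <<'E'
from h import *
np.set_printoptions(precision=1,suppress=True)
T=cv2.imread("pics/top0.png");G=cv2.cvtColor(T,cv2.COLOR_BGR2GRAY)
m=np.zeros(G.shape,bool);m[221:246,290:314]=(G>110)[221:246,290:314]
b=max(blobs(m[221:246,290:314],50),key=lambda b:b[0][4]);c=b[1]+[290,221];print(b[0],c)
k=onz("top",c,116);print("screw",k, "diam",18*541.5/(ray("top",c)[0][2]-116))
def cen(u):
    col=G[224:246,u].astype(float);w=np.nonzero(col>120)[0];return 224+w.mean() if 0 else (u,224+(w[0]+w[-1])/2)
A=[];
for u in list(range(195,285,5))+list(range(330,440,5)):
    # edges by strongest gradients
    c=np.gradient(G[220:250,u].astype(float));A.append((u,220+(c[:14].argmax()+c[8:25].argmin()+8)/2))
A=np.array(A);q=np.polyfit(*A.T,1);print(q,np.std(A[:,1]-np.polyval(q,A[:,0])))
e=[onz("top",(u,np.polyval(q,u)),75) for u in(200,440)];print(e,"yaw of y axis",np.arctan2(-(e[0]-e[1])[0],(e[0]-e[1])[1]))
d=onz("top",(236.6,219),20);print("tip",d)
g=cv2.cvtColor(T,cv2.COLOR_BGR2HSV);ys,xs=np.nonzero(cv2.inRange(g,(18,80,60),(40,255,255))[180:222,385:430]);print("disc",onz("top",(xs.mean()+385,ys.mean()+180),20))
# plate edge screws at z~12
for p in((179.4,189.8),(177.5,273),(458,193),(458,275.5)):print(onz("top",p,14))
o=(e[0]-e[1]);o/=np.linalg.norm(o);print("move",(d-k)[:2]@o[:2],o)
E
```

```text
[  5   4  15  16 182] [301.9 232.4]
screw [590.9  23.1 116. ] diam 15.834110502792386
[  0. 230.] 0.2319734093846504
[array([591.3, 147.4,  75. ]), array([ 590.2, -143.9,   75. ])] yaw of y axis -0.003977886875910241
tip [612.  111.6  20. ]
disc [ 632.9 -113.5   20. ]
[650.5 188.7  14. ]
[540.4 189.1  14. ]
[ 649.9 -181.9   14. ]
[ 540.  -181.8   14. ]
move 88.60261737992025 [0. 1. 0.]
```

The gauge is square to the world: the bar is at x≈591 and the plate screws agree. The collar is at y≈23 and the arrow tip at y≈112 (height 18.7 triangulated against 20 expected), so the slide is about +88.5 mm. I'll grip across x, with the fingers beside the bar.

{"api": "carry_out", "payload": {"plan": [{"tx": 29, "ty": -35, "rz": -0.09}, {"tx": 29, "ty": -35, "rz": -0.09}, {"tx": 29, "ty": -35, "rz": -0.09}, {"tx": 29, "ty": -35, "rz": -0.09}, {"tx": 29, "ty": -35, "rz": -0.09}, {"tx": 29, "ty": -35, "rz": -0.09}, {"tx": 29, "ty": -35, "rz": -0.09}, {"tx": 29, "ty": -35, "rz": -0.09}, {"tx": 29, "ty": -35, "rz": -0.09}, {"tx": 29, "ty": -35, "rz": -0.09}, {"tx": 29, "ty": -35, "rz": -0.09}, {"tx": 29, "ty": -35, "rz": -0.09}], "gripper": 0}}

```text
invalid input at $.plan[0]: expected keys tx, ty, tz, rx, ry, rz
```

{"api": "carry_out", "payload": {"plan": [{"tx": 15, "ty": -18.5, "rz": -0.04}, {"tx": 15, "ty": -18.5, "rz": -0.033}, {"tz": -20}, {"tz": -20}, {"tz": -20}, {}, {}]}}

```text
invalid input at $.plan[0]: expected keys tx, ty, tz, rx, ry, rz
```

All six keys are needed in every row.

{"api": "carry_out", "payload": {"plan": [{"tx": 29, "ty": -35, "tz": 0, "rx": 0, "ry": 0, "rz": -0.09}, {"tx": 29, "ty": -35, "tz": 0, "rx": 0, "ry": 0, "rz": -0.09}, {"tx": 29, "ty": -35, "tz": 0, "rx": 0, "ry": 0, "rz": -0.09}, {"tx": 29, "ty": -35, "tz": 0, "rx": 0, "ry": 0, "rz": -0.09}, {"tx": 29, "ty": -35, "tz": 0, "rx": 0, "ry": 0, "rz": -0.09}, {"tx": 29, "ty": -35, "tz": 0, "rx": 0, "ry": 0, "rz": -0.09}, {"tx": 29, "ty": -35, "tz": 0, "rx": 0, "ry": 0, "rz": -0.09}, {"tx": 29, "ty": -35, "tz": 0, "rx": 0, "ry": 0, "rz": -0.09}, {"tx": 29, "ty": -35, "tz": 0, "rx": 0, "ry": 0, "rz": -0.09}, {"tx": 29, "ty": -35, "tz": 0, "rx": 0, "ry": 0, "rz": -0.09}, {"tx": 29, "ty": -35, "tz": 0, "rx": 0, "ry": 0, "rz": -0.09}, {"tx": 29, "ty": -35, "tz": 0, "rx": 0, "ry": 0, "rz": -0.09}], "gripper": 0}}

```text
time: 1.3
tool_pos: [561.7, 58.2, 226.4]
tcp_rot: [-3.141, -0.0, 1.64]
contact_force: [0.5, 1.0, 0.3]
grip_width: 91.5
finger_force: 0.0
```

{"api": "carry_out", "payload": {"plan": [{"tx": 15, "ty": -18, "tz": 0, "rx": 0, "ry": 0, "rz": -0.04}, {"tx": 15, "ty": -18, "tz": 0, "rx": 0, "ry": 0, "rz": -0.033}, {"tx": 0, "ty": 0, "tz": -30, "rx": 0, "ry": 0, "rz": 0}, {"tx": 0, "ty": 0, "tz": -30, "rx": 0, "ry": 0, "rz": 0}, {"tx": 0, "ty": 0, "tz": 0, "rx": 0, "ry": 0, "rz": 0}, {"tx": 0, "ty": 0, "tz": 0, "rx": 0, "ry": 0, "rz": 0}]}}

```text
time: 1.9
tool_pos: [590.9, 23.9, 166.8]
tcp_rot: [-3.141, -0.0, 1.571]
contact_force: [0.1, 0.1, 0.8]
grip_width: 91.7
finger_force: 0.0
```

```bash
python3 - <<'E'
from h import *
cv2.imwrite("pics/s1.png",bot.capture("scene")[100:400,180:580,::-1].repeat(2,0).repeat(2,1))
print(bot.get_obs()["tool_pos"],bot.get_obs()["tcp_rot"])
E
```

```text
[591.60916308  23.94438351 167.93813682] [3.14008213e+00 1.40494523e-04 1.57098115e+00]
```

View pics/s1.png

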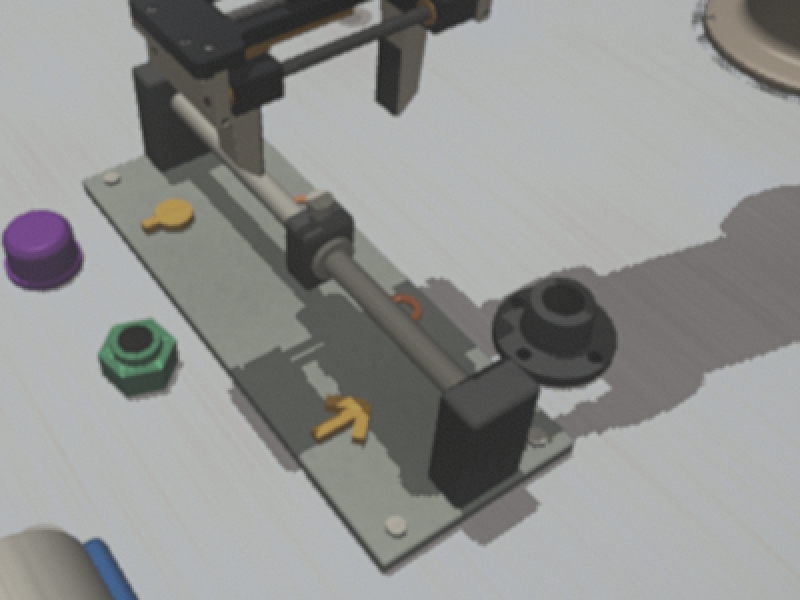

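The fingers straddle the bar across x above the collar, which is at about (320,240) in the crop, and nothing lies beneath them. I'll descend 104 mm and close.

{"api": "carry_out", "payload": {"plan": [{"tx": 0, "ty": 0, "tz": -20, "rx": 0, "ry": 0, "rz": 0}, {"tx": 0, "ty": 0, "tz": -20, "rx": 0, "ry": 0, "rz": 0}, {"tx": 0, "ty": 0, "tz": -20, "rx": 0, "ry": 0, "rz": 0}, {"tx": 0, "ty": 0, "tz": -20, "rx": 0, "ry": 0, "rz": 0}, {"tx": 0, "ty": 0, "tz": -14, "rx": 0, "ry": 0, "rz": 0}, {"tx": 0, "ty": 0, "tz": -10, "rx": 0, "ry": 0, "rz": 0}, {"tx": 0, "ty": 0, "tz": 0, "rx": 0, "ry": 0, "rz": 0}, {"tx": 0, "ty": 0, "tz": 0, "rx": 0, "ry": 0, "rz": 0}]}}

```text
time: 2.75
tool_pos: [591.8, 23.9, 63.9]
tcp_rot: [3.14, 0.0, 1.571]
contact_force: [-0.1, 0.4, -0.4]
grip_width: 91.6
finger_force: 0.0
```

{"api": "carry_out", "payload": {"plan": [{"tx": 0, "ty": 0, "tz": 0, "rx": 0, "ry": 0, "rz": 0}, {"tx": 0, "ty": 0, "tz": 0, "rx": 0, "ry": 0, "rz": 0}, {"tx": 0, "ty": 0, "tz": 0, "rx": 0, "ry": 0, "rz": 0}, {"tx": 0, "ty": 0, "tz": 0, "rx": 0, "ry": 0, "rz": 0}, {"tx": 0, "ty": 0, "tz": 0, "rx": 0, "ry": 0, "rz": 0}, {"tx": 0, "ty": 0, "tz": 0, "rx": 0, "ry": 0, "rz": 0}, {"tx": 0, "ty": 0, "tz": 0, "rx": 0, "ry": 0, "rz": 0}, {"tx": 0, "ty": 0, "tz": 0, "rx": 0, "ry": 0, "rz": 0}, {"tx": 0, "ty": 0, "tz": 0, "rx": 0, "ry": 0, "rz": 0}, {"tx": 0, "ty": 0, "tz": 0, "rx": 0, "ry": 0, "rz": 0}], "gripper": 1}}

```text
time: 3.75
tool_pos: [590.6, 23.9, 62.7]
tcp_rot: [-3.141, 0.0, 1.571]
contact_force: [-2.1, 0.6, 1.9]
grip_width: 39.7
finger_force: 30.0
```

The collar is gripped at 39.7 mm (40 expected). I'll slide it +88.5 mm, then hold.

{"api": "carry_out", "payload": {"plan": [{"tx": 0, "ty": 5, "tz": 0, "rx": 0, "ry": 0, "rz": 0}, {"tx": 0, "ty": 10, "tz": 0, "rx": 0, "ry": 0, "rz": 0}, {"tx": 0, "ty": 10, "tz": 0, "rx": 0, "ry": 0, "rz": 0}, {"tx": 0, "ty": 10, "tz": 0, "rx": 0, "ry": 0, "rz": 0}, {"tx": 0, "ty": 10, "tz": 0, "rx": 0, "ry": 0, "rz": 0}, {"tx": 0, "ty": 10, "tz": 0, "rx": 0, "ry": 0, "rz": 0}, {"tx": 0, "ty": 10, "tz": 0, "rx": 0, "ry": 0, "rz": 0}, {"tx": 0, "ty": 10, "tz": 0, "rx": 0, "ry": 0, "rz": 0}, {"tx": 0, "ty": 8, "tz": 0, "rx": 0, "ry": 0, "rz": 0}, {"tx": 0, "ty": 5.5, "tz": 0, "rx": 0, "ry": 0, "rz": 0}, {"tx": 0, "ty": 0, "tz": 0, "rx": 0, "ry": 0, "rz": 0}, {"tx": 0, "ty": 0, "tz": 0, "rx": 0, "ry": 0, "rz": 0}]}}

```text
time: 4.95
tool_pos: [590.5, 113.5, 62.7]
tcp_rot: [-3.141, -0.001, 1.571]
contact_force: [-4.4, 2.7, 2.3]
grip_width: 39.7
finger_force: 30.0
```

{"api": "carry_out", "payload": {"plan": [{"tx": 0, "ty": 0, "tz": 0, "rx": 0, "ry": 0, "rz": 0}, {"tx": 0, "ty": 0, "tz": 0, "rx": 0, "ry": 0, "rz": 0}, {"tx": 0, "ty": 0, "tz": 0, "rx": 0, "ry": 0, "rz": 0}, {"tx": 0, "ty": 0, "tz": 0, "rx": 0, "ry": 0, "rz": 0}]}}

```text
time: 5.35
tool_pos: [590.5, 113.3, 62.7]
tcp_rot: [-3.141, -0.001, 1.571]
contact_force: [-4.9, 2.8, 3.1]
grip_width: 40.1
finger_force: 30.0
```

```bash
python3 - <<'E'
from h import *
cv2.imwrite("pics/s2.png",bot.capture("scene")[100:400,180:580,::-1].repeat(2,0).repeat(2,1))
E
```

```text
(no output)
```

View pics/s2.png

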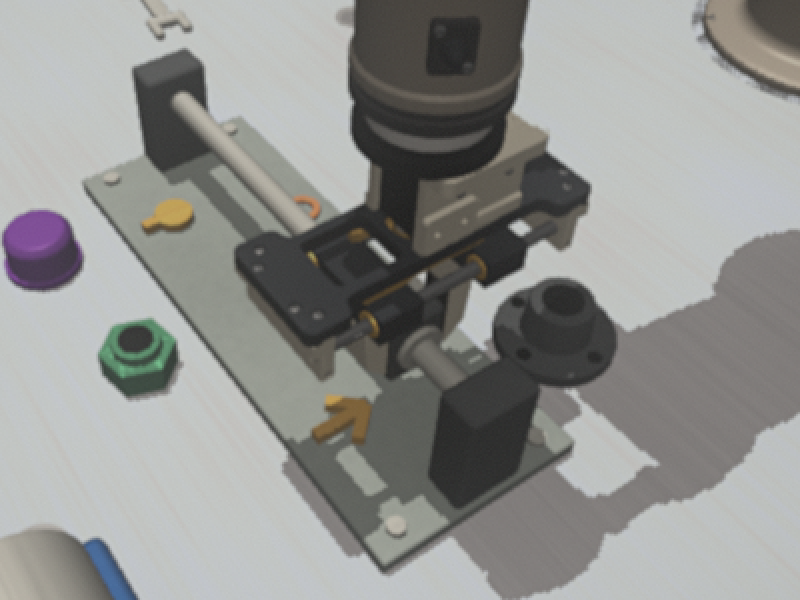

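The collar, at about (405,350) in the crop, has moved with the gripper and is beside the arrow, whose tip is at about (370,402). It has been held still, so I'll open and lift.

{"api": "carry_out", "payload": {"plan": [{"tx": 0, "ty": 0, "tz": 0, "rx": 0, "ry": 0, "rz": 0}, {"tx": 0, "ty": 0, "tz": 0, "rx": 0, "ry": 0, "rz": 0}, {"tx": 0, "ty": 0, "tz": 0, "rx": 0, "ry": 0, "rz": 0}, {"tx": 0, "ty": 0, "tz": 0, "rx": 0, "ry": 0, "rz": 0}, {"tx": 0, "ty": 0, "tz": 0, "rx": 0, "ry": 0, "rz": 0}, {"tx": 0, "ty": 0, "tz": 0, "rx": 0, "ry": 0, "rz": 0}, {"tx": 0, "ty": 0, "tz": 0, "rx": 0, "ry": 0, "rz": 0}, {"tx": 0, "ty": 0, "tz": 0, "rx": 0, "ry": 0, "rz": 0}], "gripper": 0}}

```text
time: 6.2
tool_pos: [591.0, 112.4, 62.7]
tcp_rot: [3.141, 0.0, 1.571]
contact_force: [0.3, -0.7, -0.1]
grip_width: 91.3
finger_force: 0.0
```

{"api": "carry_out", "payload": {"plan": [{"tx": 0, "ty": 0, "tz": 15, "rx": 0, "ry": 0, "rz": 0}, {"tx": 0, "ty": 0, "tz": 20, "rx": 0, "ry": 0, "rz": 0}, {"tx": 0, "ty": 0, "tz": 25, "rx": 0, "ry": 0, "rz": 0}, {"tx": 0, "ty": 0, "tz": 25, "rx": 0, "ry": 0, "rz": 0}, {"tx": 0, "ty": 0, "tz": 25, "rx": 0, "ry": 0, "rz": 0}, {"tx": 0, "ty": 0, "tz": 25, "rx": 0, "ry": 0, "rz": 0}, {"tx": 0, "ty": 0, "tz": 25, "rx": 0, "ry": 0, "rz": 0}]}}

```text
time: 6.9
tool_pos: [590.9, 112.4, 223.8]
tcp_rot: [3.141, -0.0, 1.571]
contact_force: [1.0, -0.4, -0.5]
grip_width: 91.6
finger_force: 0.0
```

{"api": "carry_out", "payload": {"plan": [{"tx": -15, "ty": 30, "tz": 0, "rx": 0, "ry": 0, "rz": 0}, {"tx": -20, "ty": 35, "tz": 0, "rx": 0, "ry": 0, "rz": 0}, {"tx": -20, "ty": 35, "tz": 0, "rx": 0, "ry": 0, "rz": 0}, {"tx": -20, "ty": 35, "tz": 0, "rx": 0, "ry": 0, "rz": 0}, {"tx": -20, "ty": 35, "tz": 0, "rx": 0, "ry": 0, "rz": 0}, {"tx": -20, "ty": 35, "tz": 0, "rx": 0, "ry": 0, "rz": 0}, {"tx": -20, "ty": 35, "tz": 0, "rx": 0, "ry": 0, "rz": 0}, {"tx": -20, "ty": 35, "tz": 0, "rx": 0, "ry": 0, "rz": 0}, {"tx": -20, "ty": 30, "tz": 0, "rx": 0, "ry": 0, "rz": 0}, {"tx": 0, "ty": 0, "tz": 0, "rx": 0, "ry": 0, "rz": 0}, {"tx": 0, "ty": 0, "tz": 0, "rx": 0, "ry": 0, "rz": 0}]}}

```text
time: 8.0
tool_pos: [415.6, 417.7, 222.6]
tcp_rot: [3.141, 0.0, 1.573]
contact_force: [-0.1, 0.9, -0.7]
grip_width: 91.8
finger_force: 0.0
```

```bash
python3 - <<'E'
from h import *
I=bot.capture("top")[:,:,::-1].copy();cv2.imwrite("pics/t3.png",I)
G=cv2.cvtColor(I,cv2.COLOR_BGR2GRAY)
for b in blobs(G[218:250,215:260]>110,50):
    c=b[1]+[215,218];print(b[0],c,onz("top",c,116))
E
```

```text
[ 26   0  19   8 126] [251.53174603 221.26984127] [603.03569362  80.37217918 116.        ]
[  1   7  15  15 177] [222.93220339 231.79661017] [590.76636909 112.62164667 116.        ]
[ 28  10  17  11 161] [251.38509317 232.77639752] [589.94094037  80.35987586 116.        ]
[27 26 18  6 88] [251.53409091 246.875     ] [573.92983947  79.97247473 116.        ]
```

View pics/t3.png

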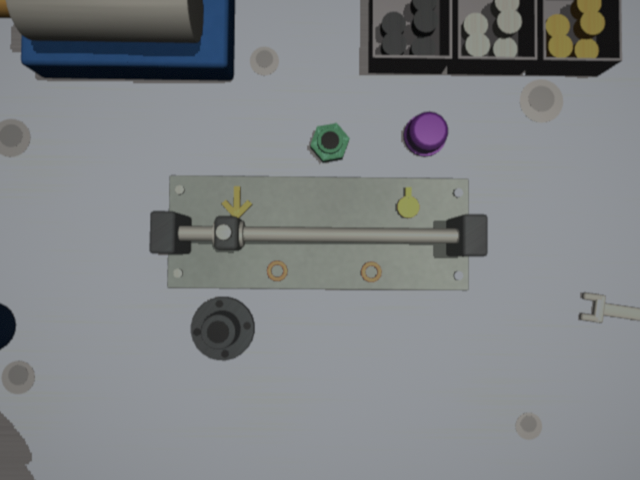

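The collar's screw is now at (223,232), which is y≈112.6 at 116 mm height. The arrow tip is at y≈112, so the offset is under 1 mm. The arm is clear and nothing else has moved.

```bash
python3 -c "
from plant import bot
print(bot.close_job())"
```

```text
the job is handed in; nothing more can be done
None
```

The job is handed in: the collar was slid to the arrow, held still there, then released, and it stayed within about 1 mm of the arrow's tip along the bar by my last picture (calibration good to about 2 mm); no verdict was returned.

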